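# Close a stirred ball mill and hold its coupling on the shaft flat

## Task

The ball mill's pot is charged: put the lid on over the stirrer shaft so that it sits fully home and let it go, then pinch the end of the shaft with one finger on its set-screw flat and turn it until the flat faces the mill's front panel. Slip the coupling onto the shaft, jaws up, set screw on the flat, right down onto the lid's bearing boss, and finish still gripping it and pressing it gently down there, so that a colleague can tighten the screw from the front. Leave the other things on the bench where they are.

Things in the scene. Friction and masses are not known exactly. Their poses are not given: they have to be found in the camera images.
- mill: bench ball mill, fixed: white base 156 mm square, 45 high; on it a steel pot, outer diameter 123, inner 112, rim 130 mm above the bench, white balls inside. Origin: on the bench, on the shaft axis. -x: its front (grey panel, display, knob); z up. Brass nipples reach 82 mm out on +y, a bar handle 80 mm on -y, below 115 mm; at the back left a socket 85 mm high
- shaft (a joint): upright 18 mm steel shaft on the mill's axis, top 182 mm above the bench, 26 mm above the seated lid's boss. Stays where left (friction 0.05 N m); a grip with a finger on the flat squares the flat to that finger. rad, counter-clockwise from above; 0: flat faces the mill's front. Starts at 0.5 to 1.5: turn it clockwise by that much
- shaft_flat (a point): flat on the shaft's end, bright, 14 mm wide, from 150 to 180 mm above the bench; a red mark on the end of the shaft points to it. Origin: middle of its face, 5.5 mm from the shaft axis, 165 mm above the bench; -x is its outward normal, z up. The shaft measures 14.5 mm across the flat, 18 mm elsewhere
- lid: round aluminium lid, 0.35 kg, right way up. Origin: centre of its underside. Spigot of diameter 107, z 0-8 mm; plate 128, z 8-16; low fittings 42 mm off centre on +y and -y to z 27; central bearing boss of diameter 36, z 16-34, to grip it by; bore 22 right through. Seated: plate on the pot's rim, origin on the shaft axis 122 mm above the bench, boss top at 156; any yaw
- coupling: steel jaw-coupling half, 0.16 kg, jaws up. Origin: centre of its underside. Ring of diameter 44, 22 high, bore 20; 3 jaws to z 32 within its outline. Set screw on -x at z 11: brass head out to 28.5 mm; its 6 mm point stands in the bore 6.5 mm from the axis, so it goes down only on the flat. Grip across y. Seated: origin on the shaft axis, 156 mm above the bench
- set_screw (a point): end of the brass head of the coupling's set screw, 28.5 mm from the coupling's axis on its -x, 11 mm above its underside
- drive_head: bystander: white motor with fins, 161 mm high, 84 mm thick (a terminal box sticks out 60 mm from its axis), standing behind the mill; fixed
- flask: bystander: glass conical flask with blue contents, 102 mm wide, 167 mm high, loose; origin centre of its underside
- beaker: bystander: empty glass beaker, 76 mm wide, 92 mm high, loose; origin centre of its underside
- amber_bottle: bystander: amber bottle with black cap, 70 mm wide, 178 mm high, loose; origin centre of its underside
- hex_key: bystander: T-handle hex key with red grip, 115 mm long, lying on the bench, loose; it is the colleague's, leave it; origin near its middle, on the bench
There are look-alikes about, which are no part of the job. What is shaped like the lid but pink is not meant.

How it is judged:
On the way, in this order (a step that is already met when the one before it is completed fails the run):
1. the lid sits fully home on the pot, the shaft through its bore, and is let go (horizontal distance between lid and mill below 0.005 m and z of lid in the frame of mill between 0.119 and 0.1245 m and angle between lid's own z axis and vertical below 0.05 rad and contact force between the fingers and lid below 0.3 N), for 0.2 s.
2. the fingers pinch the shaft on its flat, and the flat faces the front of the mill (within 0.25 rad) (value of joint shaft between -0.25 and 0.25 rad and contact force between the fingers and flat_face above 2 N and z of lid in the frame of mill below 0.1245 m), for 0.2 s.
At the end, for the whole second after the job is handed in: Lid home on the pot (5 mm sideways, 2.5 mm in height); flat facing the front within 0.3 rad; coupling upright, screw over the flat (9 mm sideways at its head), underside on the boss (3 mm), gripped with over 5 N and pressed on the boss with over 3 N (more than its weight) (horizontal distance between lid and mill below 0.005 m and z of lid in the frame of mill between 0.119 and 0.1245 m and angle between lid's own z axis and vertical below 0.05 rad and value of joint shaft between -0.3 and 0.3 rad and horizontal distance between coupling and mill below 0.004 m and z of coupling in the frame of mill between 0.153 and 0.159 m and angle between coupling's own z axis and vertical below 0.08 rad and x of set_screw in the frame of shaft_flat below -0.018 m and y of set_screw in the frame of shaft_flat between -0.009 and 0.009 m and contact force between the fingers and coupling above 5 N and contact force between coupling and lid above 3 N); the arm keeps its last pose, push and grip.
It fails at once if a bystander is knocked or moved (over 30 mm) (distance of any of flask, beaker, amber_bottle, hex_key from where it was at the start of the episode above 0.03 m).
It fails at once if the coupling is rammed on the boss (over 80 N) (contact force between coupling and lid above 80 N).
It also fails if it takes over 67 s, if anything falls off the work surface, if the arm or the gripper's body presses on something with over 40 N, if the wrist force passes 120 N, or if a joint passes its speed limit or range.

## Robot

A 7-joint arm with a two-finger parallel gripper is mounted at the origin on a cart in front of the work surface, level with it; the furniture and walls round the work are solid. World frame = base frame: x ahead of the robot, y to its left, z up, the work surface at z = 0. Lengths are in m, angles in rad, forces in N, time in s.
With the tool pointing down it reaches from about 0.425 to 0.8 m from the base axis. Payload 8.3 kg.
Tool frame: the origin (TCP) lies at the very end of the fingers, on their centre line; the grasp point (between the pads) lies env.grasp_offset behind it (env.grasp_offset is the distance from the TCP to the grasp point, in m); z points along the fingers, y is the line along which they close (so a half turn about z gives the same grasp; the last joint's range is limited). The gripper opens to 85 mm and grips with 20 to 120 N. Pads are 22 mm wide; open, the fingers measure 114 mm over their backs; the gripper's body (76 mm by 85 mm) begins 54 mm behind the grasp point. The pads swing forward as they close: fully open they stand 13 mm farther back than shut.
Start: joints at [1.105, 0.383, 0.016, 1.37, -0.006, 1.388, -0.046], TCP at [0.245, -0.575, 0.231] pointing down, gripper open.
Joint ranges: [-2.95, 2.95], [-0.25, 2.06], [-1.52, 1.56], [0.18, 2.33], [-1.44, 4.58], [0.02, 2.06], [-3.01, 3.01]. Speed limits (rad/s): [2.39, 2.39, 3.01, 3.01, 3.14, 3.14, 3.14].

## Interface

Orientations are given as a unit quaternion [w, x, y, z].
In Python, from cell import env gives the robot as it stands.
- The arm moves only by the tool send_rows, never from a script. Its arguments are lists of equal length, an entry for each row: "linear": the shift along the tool's x, y, z in units of 50 mm (1.0 is 50 mm), a list of three; "yaw": the turn about the tool's z in units of 8 degrees (1.0 is 8 degrees). A call has 1 to 5 rows; each row shifts and turns the commanded pose from where the row before left it, along the tool's axes as they then stand; what a row does not reach is not made up. A row lasts 1/10 s, in which the tool goes at most 50 mm and 8.59 degrees, less where a joint would pass 70% of its speed; a pose out of reach is approached as far as the arm can. A call is refused whole if a number of a shift passes 1 or a number of a turn 1, either way. A call with a gripper value outside its range is refused whole. "fingers" is the finger opening in mm, from 0 to 85.4, set as the call begins (left out, the last holds). The fingers move at their own pace and stop on an object; "squeeze" is the grip in N (left out, the last holds). Time passes only in rows, so rows that do not move let the fingers close. It gives the time, the measured TCP pose, the force, the opening and the grip force at its end, in the units of the state.
- env.sense(): the state, without advancing time (a new reading comes with each control period).
- env.get_image(name): name is "side" or "top"; returns (picture, depth): 400x640x3 uint8, red, green, blue; 400x640 float32, m along the optical axis (not along the pixel's ray), 0 where there is no reading.
- env.calibration(name): a dict with "intrinsics" (3x3 intrinsics, pixels), "R" (3x3) and "t" (3): a world point X has camera coordinates R X + t. Camera axes: x right, y down, z forward; pixel columns grow to the right and rows downward; lengths in m; the calibration is good to about 2 mm. A picture is of the moment at which its call begins. calibration takes no time and is no camera call.
- env.job_done(): hands the job in; it is judged then, once.
The state is a dict: "clock": time; "joints": joint angles; "dq": joint speeds; "joint_efforts": joint torques, N m; "tcp_pos": TCP position; "tool_rot": TCP orientation; "contact_force": force on the tool from outside, world axes, zero at the start; "torque": the same for the moment, N m; "finger_gap": finger opening in m; "grasp_force": force on a finger pad.
Only numpy, scipy, OpenCV 4.12 (cv2) and the standard library are available. Lean on these libraries where they do the work, as an engineer would, in place of code of your own. Each camera call takes 0.05 s, during which the arm holds its last target. There are 200 camera calls.

## Working session

There is one attempt and no reset: what is moved stays moved. The work goes in short steps, Python scripts to look and compute and a tool call to move; the robot and the scene stay as the last step left them, time stands still between calls to the robot, and variables do not carry over. Pictures are saved under pics/ and viewed, at most 10 in all, crops included, and the job is handed in when it is done.

Besides the shell and the picture viewer there is one more tool, called after "Request:" as name([rows], argument=value, ...), one row to a line, values as JSON. send_rows: Moves the arm, as the interface text tells. Its arguments: {"type":"object","properties":{"linear":{"type":"array"},"yaw":{"type":"array"},"fingers":{"type":"number"},"squeeze":{"type":"number"}},"required":["linear","yaw"]}

```bash
mkdir -p pics
python3 - <<'E'
from cell import env
import cv2,numpy as np
for n in("side","top"):
    im,d=env.get_image(n); cv2.imwrite(f"pics/{n}0.png",im[:,:,::-1]); np.savez(f"{n}0.npz",im=im,d=d)
    c=env.calibration(n); print(n,c["intrinsics"].round(1).tolist(),c["R"].round(3).tolist(),c["t"].round(3).tolist())
s=env.sense(); print(s, env.grasp_offset)
E
```

```text
side [[428.3, 0.0, 317.3], [0.0, 428.3, 204.3], [0.0, 0.0, 1.0]] [[-0.959, -0.282, -0.015], [-0.098, 0.381, -0.919], [0.265, -0.881, -0.393]] [0.537, 0.167, 1.469]
top [[383.3, 0.0, 319.7], [0.0, 383.3, 203.1], [0.0, 0.0, 1.0]] [[0.013, -1.0, 0.001], [-0.998, -0.013, -0.057], [0.057, -0.0, -0.998]] [0.015, 0.56, 1.479]
{'clock': 0.1, 'joints': array([ 1.10509906,  0.3841502 ,  0.01641188,  1.37103473, -0.00628578,
        1.38820508, -0.046488  ]), 'dq': array([-0.00124435, -0.00177827,  0.00089792, -0.00140104, -0.00038045,
       -0.00059038, -0.00046327]), 'joint_efforts': array([ 3.27315392e-03, -6.29129863e+01,  8.47816542e-01, -3.72759068e+01,
        1.68868736e-02,  1.04638588e-02, -4.49152139e-05]), 'tcp_pos': array([ 0.24483042, -0.57456277,  0.23038807]), 'tool_rot': array([-8.50346509e-04,  9.79782986e-01,  2.00061334e-01, -2.00369624e-04]), 'contact_force': array([ 0.04144849, -0.54068799, -0.05688181]), 'torque': array([ 0.00750428, -0.00537158,  0.07344532]), 'grasp_force': 0.0, 'finger_gap': 0.08564579278235379} 0.0187
```

View pics/top0.png

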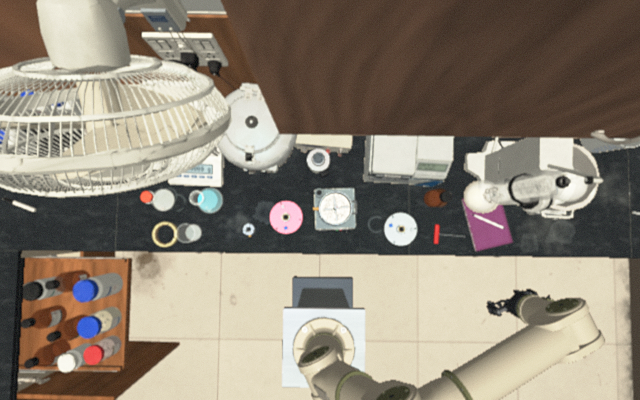

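View pics/side0.png

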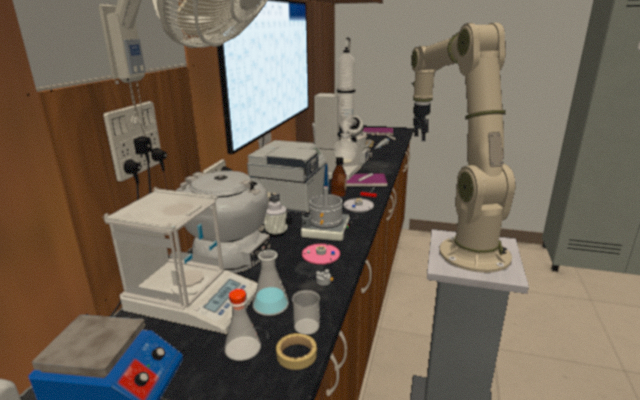

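Candidates: the white disc at top (400,229) against the pink disc at (286,217), so the lid is the white one. The coupling is the small metal part at (248,229), and the mill is at (336,210). I'll confirm these in an enlarged crop.

```bash
cat > h.py <<'E'
from cell import env
import cv2,numpy as np
def ray(n,u,v,z):
    c=env.calibration(n);K,R,t=c["intrinsics"],np.array(c["R"]),np.array(c["t"])
    d=R.T@np.linalg.solve(K,[u,v,1.]);o=-R.T@t
    return o+d*(z-o[2])/d[2]
def proj(n,X):
    c=env.calibration(n);p=c["intrinsics"]@(np.array(c["R"])@np.array(X)+c["t"]);return p[:2]/p[2]
def cloud(n,d):
    c=env.calibration(n);K,R,t=c["intrinsics"],np.array(c["R"]),np.array(c["t"])
    v,u=np.indices(d.shape);P=np.stack([(u-K[0,2])/K[0,0]*d,(v-K[1,2])/K[1,1]*d,d],-1)
    return (P-t)@R
def tool(dx,dy,q=None):
    "world xy -> tool xy in units"
    from scipy.spatial.transform import Rotation as Ro
    q=env.sense()["tool_rot"] if q is None else q
    return Ro.from_quat(np.r_[q[1:],q[0]]).as_matrix().T@np.array([dx,dy,0])/.05
E
python3 - <<'E'
from h import *
z=np.load("top0.npz");im,d=z["im"],z["d"]
a=cv2.resize(im[175:250,228:348],None,fx=6.6,fy=6.6,interpolation=cv2.INTER_CUBIC)
b=cv2.resize(im[175:250,348:468],None,fx=6.6,fy=6.6,interpolation=cv2.INTER_CUBIC)
s=np.load("side0.npz")["im"]
cv2.imwrite("pics/c1.png",cv2.resize(np.vstack([a[:,:,::-1]]),(792,495)))
cv2.imwrite("pics/c2.png",np.vstack([cv2.resize(b[:,:,::-1],(480,300)),cv2.resize(s[180:300,280:400][:,:,::-1],(480,300),interpolation=cv2.INTER_CUBIC)[:, :]]))
W=cloud("top",d)
def fit(name,m,zt):
    n,l,st,_=cv2.connectedComponentsWithStats(m.astype(np.uint8))
    i=1+st[1:,4].argmax(); c=cv2.findContours((l==i).astype(np.uint8),0,cv2.CHAIN_APPROX_NONE)[0][0]
    (u,v),r=cv2.minEnclosingCircle(c); e=cv2.fitEllipse(c); P=ray("top",*e[0],zt)
    print(name,"circ",round(u,1),round(v,1),round(r,1),"ell",np.round(e[0],2),np.round(e[1],1),"P",P.round(4), "depth z",np.median(W[...,2][l==i]).round(3))
def win(u0,u1,v0,v1):
    w=np.zeros(d.shape,bool);w[v0:v1,u0:u1]=1;return w
Z=W[...,2]
fit("lid z>8mm",win(380,420,208,250)&(Z>.008),.016)
fit("lid bright",win(380,420,208,250)&(im.min(2)>110),.016)
fit("pot",win(310,365,180,235)&(Z>.1),.13)
fit("base",win(305,365,180,235)&(Z>.02),.045)
fit("coupling",win(236,262,216,242)&(Z>.012),.022)
fit("coupling bright",win(236,262,216,242)&(im.min(2)>90),.022)
print("shaft z max",np.sort(Z[180:235,310:365].ravel())[-20:].round(3))
E
```

```text
lid z>8mm circ 399.9 229.0 16.5 ell [399.92 229.06] [31.7 32.3] P [ 0.4624 -0.2913  0.016 ] depth z 0.016
lid bright circ 400.1 228.8 17.1 ell [400.23 228.64] [32.9 33.3] P [ 0.464  -0.2925  0.016 ] depth z 0.016
pot circ 333.5 205.0 20.9 ell [334.57 207.89] [32.  35.8] P [ 0.5363 -0.0321  0.13  ] depth z 0.127
base circ 333.2 209.0 28.2 ell [334.2  208.97] [46.5 48.5] P [ 0.536 -0.034  0.045] depth z 0.07
coupling circ 248.1 229.8 6.2 ell [248.25 229.54] [10.7 11.5] P [0.4532 0.2967 0.022 ] depth z 0.023
coupling bright circ 248.0 229.0 7.1 ell [248.02 228.95] [12.2 13.2] P [0.4554 0.2976 0.022 ] depth z 0.019
shaft z max [0.181 0.181 0.181 0.181 0.182 0.183 0.183 0.183 0.183 0.183 0.183 0.185
 0.185 0.186 1.508 1.508 1.508 1.508 1.508 1.508]
```

View pics/c1.png

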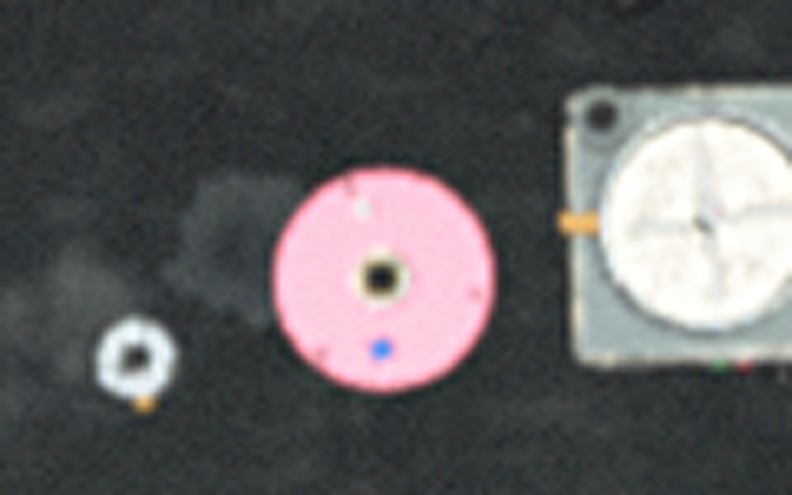

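View pics/c2.png

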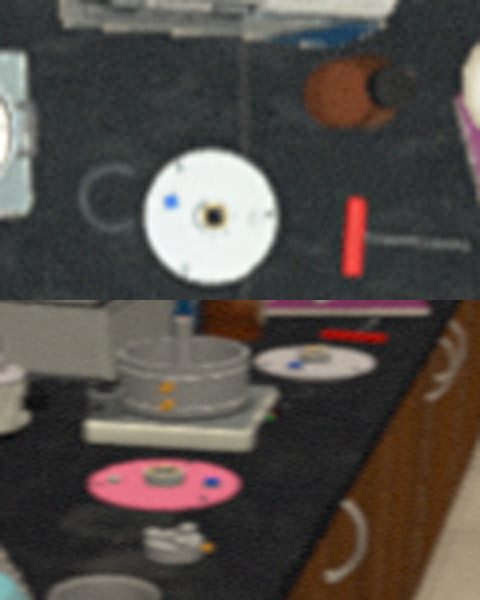

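Top crop 1 shows the mill pot centre near (334.5,208.6), the nipples on the left (+y), and the front facing the robot (LEDs at the bottom edge). The coupling is at (248.5,229) with its brass head at about (250,236), pointing at the robot. The pink lid is the look-alike.
Crop 2 confirms the white lid at (400,229). Its fittings lie roughly along y, the blue one on the mill's side, and it is clear of the red hex key and the amber bottle.

Run:
```python
from h import *
z=np.load("top0.npz");im,d=z["im"].astype(int),z["d"]; W=cloud("top",d);Z=W[...,2]
hsv=cv2.cvtColor(z["im"],cv2.COLOR_RGB2HSV)
def cen(name,m,zt,w=None):
    v,u=np.nonzero(m); 
    if len(u)==0: print(name,"none");return
    P=ray("top",u.mean(),v.mean(),zt);print(name,len(u),u.mean().round(2),v.mean().round(2),P.round(4));return P
def win(u0,u1,v0,v1):
    w=np.zeros(d.shape,bool);w[v0:v1,u0:u1]=1;return w
sh=win(325,345,198,220)
cen("shaft depth",sh&(Z>.165)&(Z<.2),.182)
print("shaft cloud",W[sh&(Z>.17)&(Z<.2)].mean(0).round(4))
cen("shaft red",sh&(im[...,0]-im[...,1]>18)&(im[...,0]-im[...,2]>12),.182)
# base rect
m=(win(305,365,180,240)&(Z>.02)).astype(np.uint8); m=cv2.morphologyEx(m,cv2.MORPH_OPEN,np.ones((9,9)))
c=max(cv2.findContours(m,0,1)[0],key=cv2.contourArea); print("base",cv2.minAreaRect(c))
brass=(hsv[...,0]>8)&(hsv[...,0]<28)&(hsv[...,1]>90)
S=cen("screw",win(240,260,225,245)&brass,.011)
cen("nipple",win(308,322,195,220)&brass,.08)
C=cen("coup ring",win(238,260,217,236)&(im.min(2)>90)&~brass,.025)
blue=(hsv[...,0]>100)&(hsv[...,0]<130)&(hsv[...,1]>110)
B=cen("lid blue",win(380,420,210,248)&blue,.027)
for n,X in(("B",B),):
    print(np.degrees(np.arctan2(*(X-[.463,-.292,.027])[[1,0]])))
s=np.load("side0.npz");si=s["im"].astype(int)
# side picture: shaft tip
p=proj("side",[.536,-.033,.182]);print("side tip",p)
t=s["im"][int(p[1])-22:int(p[1])+18,int(p[0])-26:int(p[0])+26]
t2=z["im"][196:222,320:350]
cv2.imwrite("pics/tip.png",np.hstack([cv2.resize(t,(520,400),interpolation=2),cv2.resize(t2,(270,234),interpolation=2).repeat(1,0)[:234] if 0 else cv2.copyMakeBorder(cv2.resize(t2,(270,234),interpolation=2),0,166,0,0,0)])[:,:,::-1])
```

```text
shaft depth 19 335.58 207.11 [ 0.5367 -0.0335  0.182 ]
shaft cloud [ 0.5371 -0.0338  0.182 ]
shaft red none
base ((335.0, 209.5), (41.0, 42.0), 90.0)
screw 5 249.4 236.2 [0.4272 0.2936 0.011 ]
nipple 18 314.56 208.39 [0.5358 0.0406 0.08  ]
coup ring 137 247.94 228.81 [0.456  0.2974 0.025 ]
lid blue 6 390.5 225.0 [ 0.4776 -0.2527  0.027 ]
69.58152042338047
side tip [325.43757128 186.57024767]
```

View pics/tip.png

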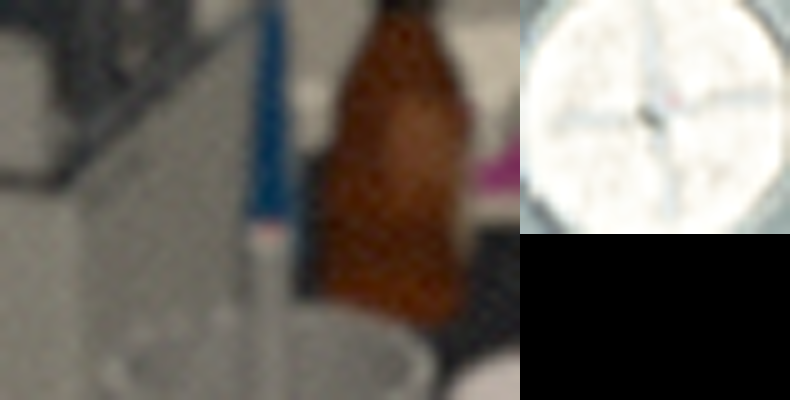

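The shaft is at (0.537,-0.0335). The red mark on its end sits toward -y, so the shaft is at about 1.4 rad. The lid is at (0.463,-0.292) with its fittings along about 70°. I'll move to the lid.

Request:
send_rows([
  [0.78,-0.435,0],
  [0.78,-0.435,0],
  [0.78,-0.435,0],
  [0.78,-0.435,0],
  [0.78,-0.435,0],
], yaw=[0,0,0,0,0], fingers=60, squeeze=20)

```text
clock: 0.6
tcp_pos: [0.3825, -0.3967, 0.231]
tool_rot: [-0.0, 0.98, 0.2, -0.0]
contact_force: [0.5, -0.5, 0.5]
finger_gap: 0.0602
grasp_force: 0.0
```

Request:
send_rows([
  [0.78,-0.435,0.3],
  [0.78,-0.435,0.5],
  [0.78,-0.435,0.6],
  [0,0,0.6],
  [0,0,0],
], yaw=[0,0,0,0,0])

```text
clock: 1.1
tcp_pos: [0.4594, -0.293, 0.1296]
tool_rot: [-0.003, 0.979, 0.202, -0.003]
contact_force: [-0.9, -1.2, -0.9]
finger_gap: 0.0596
grasp_force: 0.0
```

Request:
send_rows([
  [0.07,0.01,0.6],
  [0,0,0.6],
  [0,0,0.5],
  [0,0,0.35],
  [0,0,0.1],
], yaw=[0,0,0,0,0])

```text
clock: 1.6
tcp_pos: [0.4631, -0.2961, 0.0256]
tool_rot: [-0.001, 0.98, 0.199, -0.001]
contact_force: [0.0, -0.4, -0.9]
finger_gap: 0.0599
grasp_force: 0.0
```

Request:
send_rows([
  [0,0,0],
  [0,0,0],
  [0,0,0],
  [0,0,0],
  [0,0,0],
], yaw=[0,0,0,0,0], fingers=20)

```text
clock: 2.1
tcp_pos: [0.4651, -0.2958, 0.028]
tool_rot: [0.001, 0.98, 0.2, 0.001]
contact_force: [-3.3, -0.6, 7.0]
finger_gap: 0.035
grasp_force: 20.9
```

Request:
send_rows([
  [0,0,0],
  [0,0,0],
  [0,0,0],
  [0,0,0],
  [0,0,0],
], yaw=[0,0,0,0,0])

```text
clock: 2.6
tcp_pos: [0.4651, -0.2958, 0.028]
tool_rot: [0.001, 0.98, 0.2, 0.001]
contact_force: [-3.2, -0.8, 7.5]
finger_gap: 0.0352
grasp_force: 20.9
```

Request:
send_rows([
  [0,0,-0.1],
  [0,0,0],
  [0,0,0],
  [0,0,0],
  [0,0,0],
], yaw=[0,0,0,0,0], fingers=60)

```text
clock: 3.1
tcp_pos: [0.4647, -0.2948, 0.0314]
tool_rot: [-0.0, 0.98, 0.2, -0.0]
contact_force: [-0.4, 0.8, -0.1]
finger_gap: 0.0598
grasp_force: 0.0
```

Request:
send_rows([
  [0,0,0],
  [0,0,0],
  [0,0,0],
  [0,0,0],
  [0,0,0],
], yaw=[-1,-1,-1,-1,-1])

```text
clock: 3.6
tcp_pos: [0.4647, -0.2949, 0.0313]
tool_rot: [-0.0, 0.851, 0.526, 0.0]
contact_force: [0.2, 0.3, -0.1]
finger_gap: 0.0602
grasp_force: 0.0
```

Request:
send_rows([
  [0,0,0],
  [0,0,0],
  [0,0,0],
  [0,0,0],
  [0,0,0],
], yaw=[-1,-1,-1,-1,-1])

```text
clock: 4.1
tcp_pos: [0.4646, -0.2949, 0.0313]
tool_rot: [-0.0, 0.62, 0.785, 0.0]
contact_force: [0.0, -0.7, 0.7]
finger_gap: 0.0603
grasp_force: 0.0
```

Request:
send_rows([
  [0,0,0],
  [0,0,0],
  [0,0,0],
  [0,0,0],
], yaw=[-1,-0.2,0,0])

```text
clock: 4.5
tcp_pos: [0.4646, -0.2949, 0.0314]
tool_rot: [-0.0, 0.556, 0.831, 0.0]
contact_force: [-0.7, 0.4, 0.1]
finger_gap: 0.0601
grasp_force: 0.0
```

Request:
send_rows([
  [0,0,0],
  [0,0,0],
  [0,0,0],
  [0,0,0],
  [0,0,0],
], yaw=[0,0,0,0,0], fingers=20, squeeze=60)

```text
clock: 5.0
tcp_pos: [0.4647, -0.295, 0.0321]
tool_rot: [0.0, 0.555, 0.832, -0.0]
contact_force: [-2.9, 1.7, 6.3]
finger_gap: 0.0315
grasp_force: 58.8
```

Request:
send_rows([
  [0,0,0],
  [0,0,0],
  [0,0,-0.2],
  [0,0,-0.4],
  [0,0,0],
], yaw=[0,0,0,0,0])

```text
clock: 5.5
tcp_pos: [0.4662, -0.2956, 0.0639]
tool_rot: [0.002, 0.554, 0.832, 0.0]
contact_force: [0.6, -0.6, -4.0]
finger_gap: 0.0316
grasp_force: 59.9
```

Request:
send_rows([
  [0,0,-0.8],
  [0,0,-0.9],
  [0,0,-0.9],
  [0.2,0.15,-0.85],
  [0.7,0.53,0],
], yaw=[0,0,0,0,0])

```text
clock: 6.0
tcp_pos: [0.4798, -0.246, 0.2395]
tool_rot: [0.005, 0.558, 0.83, -0.001]
contact_force: [1.8, 0.1, -3.9]
finger_gap: 0.031
grasp_force: 60.9
```

Request:
send_rows([
  [0.8,0.62,0],
  [0.8,0.62,0],
  [0.8,0.62,0],
  [0.7,0.56,0],
  [0.29,0.22,0],
], yaw=[0,0,0,0,0])

```text
clock: 6.5
tcp_pos: [0.5349, -0.0286, 0.2336]
tool_rot: [-0.001, 0.551, 0.834, 0.001]
contact_force: [0.7, 0.7, -3.5]
finger_gap: 0.0314
grasp_force: 60.6
```

Request:
send_rows([
  [0,0,0],
  [0,0,0],
  [0,0,0],
], yaw=[0,0,0])

```text
clock: 6.8
tcp_pos: [0.5343, -0.0363, 0.2334]
tool_rot: [-0.0, 0.555, 0.832, -0.0]
contact_force: [-0.1, -0.1, -3.6]
finger_gap: 0.0314
grasp_force: 60.4
```

Run:
```python
from h import *
ti,td=env.get_image("top");si,sd=env.get_image("side");s=env.sense();np.savez("t1.npz",ti=ti,td=td,si=si,sd=sd)
print(s["tcp_pos"],s["tool_rot"],s["joints"].round(2))
zl=s["tcp_pos"][2]-.032
# top: lid plate top points by depth
W=cloud("top",td);Z=W[...,2];m=(abs(Z-(zl+.016))<.012)&(np.hypot(W[...,0]-s["tcp_pos"][0],W[...,1]-s["tcp_pos"][1])<.085)
print(m.sum(),Z[m].mean())
p=proj("top",[*s["tcp_pos"][:2],zl+.016]).astype(int);q=proj("side",[*s["tcp_pos"][:2],zl]).astype(int);print(p,q)
a=ti[p[1]-30:p[1]+30,p[0]-40:p[0]+40];b=si[q[1]-40:q[1]+50,q[0]-40:q[0]+50]
cv2.imwrite("pics/l1.png",np.hstack([cv2.resize(a,(400,300),interpolation=2),cv2.resize(b,(390,300),interpolation=2)])[:,:,::-1])
```

```text
[ 0.53444363 -0.0364257   0.23367508] [-1.18563766e-04  5.55349362e-01  8.31617089e-01 -3.00166007e-04] [ 0.59  0.26 -0.7   1.59  0.17  1.36  0.27]
82 0.2160649465855542
[336 207] [326 181]
```

View pics/l1.png

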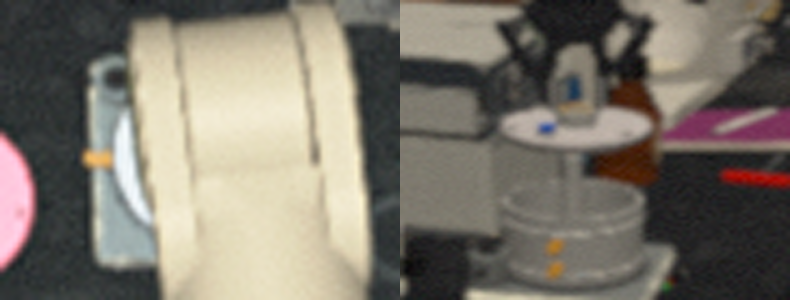

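The side view shows the lid level in the grip, slightly right of the shaft (lid centre about 577, shaft about 572 in the crop). I'll check that numerically.

Run:
```python
from h import *
from scipy.optimize import least_squares
z=np.load("t1.npz");si,sd=z["si"],z["sd"]; s=env.sense()["tcp_pos"];zl=s[2]-.032
W=cloud("side",sd)
m=((np.hypot(W[...,0]-s[0],W[...,1]-s[1])<.075)&(abs(W[...,2]-zl-.014)<.014)).astype(np.uint8)
hs=(si.min(2)>95)|(si[...,2].astype(int)-si[...,0]>40)
c=max(cv2.findContours(m*hs.astype(np.uint8),0,1)[0],key=cv2.contourArea);h=cv2.convexHull(c)[:,0]
print("lid extents",h.min(0),h.max(0))
P=np.array([ray("side",u,v,zl+.013) for u,v in h])[:,:2]
r=least_squares(lambda p:np.hypot(P[:,0]-p[0],P[:,1]-p[1])-.064,s[:2],loss="soft_l1",f_scale=.002);print("lid",r.x,r.cost,"tcp",s)
# shaft horizontal profile, rows between lid and pot, subpixel by gradient
g=si.astype(float).mean(2)
for zz in (.165,.172):
    p=proj("side",[.537,-.0335,zz]);v=int(round(p[1]));l=g[v-1:v+2,int(p[0])-9:int(p[0])+10].mean(0);print(zz,p.round(2),int(p[0])-9,l.round().astype(int))
i0=np.load("side0.npz")["im"].astype(float).mean(2)
for zz in (.14,.15,.165,.172):
    p=proj("side",[.537,-.0335,zz]);v=int(round(p[1]));l=i0[v,int(p[0])-9:int(p[0])+10];print("0",zz,int(p[0])-9,l.round().astype(int))
```

```text
lid extents [309 173] [343 186]
lid [ 0.53110946 -0.02796411] 3.774825012107927e-05 tcp [ 0.53444363 -0.0364257   0.23367508]
0.165 [325.25 190.82] 316 [103 102 104 103 102 103  91  84 100 111 111  96  61  36  33  33  30  35
  36]
0.172 [325.23 189.05] 316 [103 102 104 102 102 102  91  88 107 117 117 101  72  46  30  34  31  33
  32]
0 0.14 316 [113 110 108 106 112 113 107 104 109 113 116 109 106 104 108 109 106 106
 102]
0 0.15 316 [113 109 105 104 118 122 113 102 104 111 114 110 108 110 109 103 105  99
  91]
0 0.165 316 [104 103 100 100 103  98  92  88 100 110 109  94  57  38  31  29  41  32
  40]
0 0.172 316 [102 103 102 102  98 100  90  86 105 121 116 102  70  41  33  29  35  33
  35]
```

Request:
send_rows([
  [0.03,0.07,0],
  [0,0,0.1],
  [0,0,0.1],
  [0,0,0.05],
  [0,0,0],
], yaw=[0,0,0,0,0])

```text
clock: 7.4
tcp_pos: [0.5369, -0.0322, 0.2208]
tool_rot: [-0.001, 0.554, 0.832, -0.0]
contact_force: [0.1, -0.9, -3.3]
finger_gap: 0.0311
grasp_force: 60.4
```

Request:
send_rows([
  [0,0,0.08],
  [0,0,0.08],
  [0,0,0.08],
  [0,0,0],
  [0,0,0],
], yaw=[0,0,0,0,0])

```text
clock: 7.9
tcp_pos: [0.5372, -0.0321, 0.2094]
tool_rot: [-0.0, 0.554, 0.832, -0.0]
contact_force: [-0.1, -0.2, -4.2]
finger_gap: 0.031
grasp_force: 60.4
```

Request:
send_rows([
  [-0.02,-0.01,0.1],
  [0,0,0.15],
  [0,0,0.15],
  [0,0,0.1],
  [0,0,0],
], yaw=[0,0,0,0,0])

```text
clock: 8.4
tcp_pos: [0.5366, -0.0332, 0.1833]
tool_rot: [-0.001, 0.554, 0.832, -0.0]
contact_force: [0.1, -0.9, -4.2]
finger_gap: 0.031
grasp_force: 60.4
```

Request:
send_rows([
  [0,0,0.15],
  [0,0,0.15],
  [0,0,0.1],
  [0,0,0],
  [0,0,0],
], yaw=[0,0,0,0,0])

```text
clock: 8.9
tcp_pos: [0.5372, -0.0331, 0.1644]
tool_rot: [-0.0, 0.554, 0.832, 0.0]
contact_force: [0.5, -0.2, -4.5]
finger_gap: 0.031
grasp_force: 60.4
```

Shaft is clearly through the bore with no contact. Continuing to seat.

Request:
send_rows([
  [0,0,0.08],
  [0,0,0.06],
  [0,0,0.04],
  [0,0,0],
  [0,0,0],
], yaw=[0,0,0,0,0])

```text
clock: 9.4
tcp_pos: [0.5373, -0.0332, 0.1555]
tool_rot: [-0.0, 0.554, 0.832, 0.0]
contact_force: [0.9, 0.0, -3.3]
finger_gap: 0.0312
grasp_force: 60.4
```

Request:
send_rows([
  [0,0,0.04],
  [0,0,0.04],
  [0,0,0],
  [0,0,0],
], yaw=[0,0,0,0])

```text
clock: 9.8
tcp_pos: [0.5377, -0.0331, 0.1541]
tool_rot: [0.001, 0.554, 0.832, -0.0]
contact_force: [-9.3, 0.4, 16.9]
finger_gap: 0.0312
grasp_force: 68.0
```

Request:
send_rows([
  [0,0,-0.03],
  [0,0,0],
  [0,0,0],
  [0,0,0],
  [0,0,0],
], yaw=[0,0,0,0,0], fingers=60, squeeze=30)

```text
clock: 10.3
tcp_pos: [0.5373, -0.0332, 0.1529]
tool_rot: [-0.0, 0.554, 0.832, 0.0]
contact_force: [-0.6, 0.1, 0.1]
finger_gap: 0.0598
grasp_force: 0.0
```

Request:
send_rows([
  [0,0,-0.15],
  [0,0,-0.4],
  [0,0,-0.3],
  [0,0,0],
  [0,0,0],
], yaw=[0,0,0,-1,-1])

```text
clock: 10.8
tcp_pos: [0.5378, -0.0331, 0.1968]
tool_rot: [0.001, 0.431, 0.903, 0.0]
contact_force: [0.5, -0.1, -0.6]
finger_gap: 0.0601
grasp_force: 0.0
```

Request:
send_rows([
  [0,0,0],
  [0,0,0],
  [0,0,0],
  [0,0,0],
  [0,0,0],
], yaw=[-1,-1,-1,-1,-1], fingers=40)

```text
clock: 11.3
tcp_pos: [0.5374, -0.0332, 0.1961]
tool_rot: [0.0, 0.096, 0.995, 0.0]
contact_force: [0.5, 0.6, -1.3]
finger_gap: 0.04
grasp_force: 0.0
```

Run:
```python
from h import *
si,sd=env.get_image("side");s=env.sense();print(s["tcp_pos"],s["tool_rot"].round(3),s["joints"].round(2))
q=proj("side",[.537,-.0335,.14]).astype(int)
W=cloud("side",sd);m=(np.hypot(W[...,0]-.537,W[...,1]+.0335)<.06)&(abs(W[...,2]-.138)<.015);print(m.sum(),np.median(W[...,2][m]))
cv2.imwrite("pics/l2.png",cv2.resize(si[q[1]-45:q[1]+35,q[0]-40:q[0]+40],(600,600),interpolation=2)[:,:,::-1])
```

```text
[ 0.53738018 -0.03323167  0.19600116] [ 0.     0.092  0.996 -0.   ] [ 0.7   0.33 -0.85  1.63  0.25  1.3   1.19]
303 0.13601171529831554
```

View pics/l2.png

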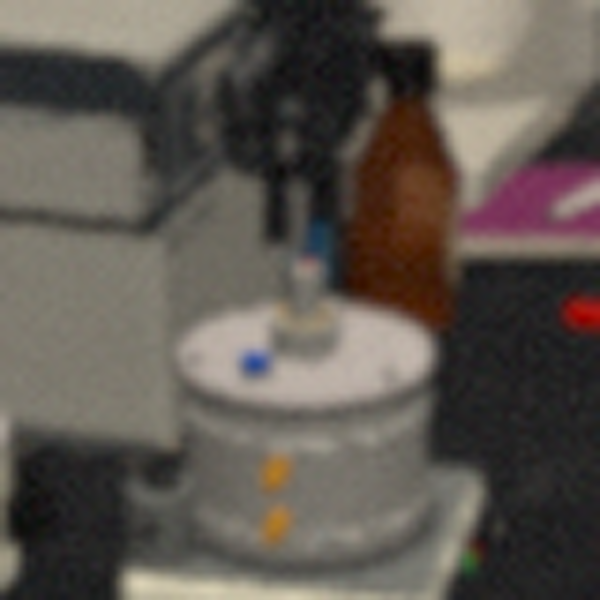

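The lid sits level on the pot with the shaft standing through the boss at (305,270). The red mark is on the shaft's far side. Now I'll pinch the shaft.

Request:
send_rows([
  [0,0,0.2],
  [0,0,0.2],
  [0,0,0.1],
  [0,0,0],
  [0,0,0],
], yaw=[0,0,0,0,0])

```text
clock: 11.85
tcp_pos: [0.5372, -0.033, 0.1704]
tool_rot: [-0.0, 0.099, 0.995, 0.0]
contact_force: [-0.4, 0.6, 0.7]
finger_gap: 0.0399
grasp_force: 0.0
```

Request:
send_rows([
  [0,0,0],
  [0,0,0],
  [0,0,0],
  [0,0,0],
  [0,0,0],
], yaw=[0,0,0,0,0], fingers=0)

```text
clock: 12.35
tcp_pos: [0.5374, -0.0335, 0.171]
tool_rot: [0.0, 0.099, 0.995, -0.0]
contact_force: [-2.5, -1.8, 5.2]
finger_gap: 0.0133
grasp_force: 30.0
```

Request:
send_rows([
  [0,0,0],
  [0,0,0],
  [0,0,0],
], yaw=[0,0,0])

```text
clock: 12.65
tcp_pos: [0.5374, -0.0336, 0.171]
tool_rot: [0.0, 0.099, 0.995, -0.0]
contact_force: [-2.3, -2.4, 5.5]
finger_gap: 0.013
grasp_force: 30.0
```

Gap 13 mm at 30 N. Allowing for pad compliance that matches 14.5 mm, so a finger is on the flat. Turning clockwise by about 78°.

Request:
send_rows([
  [0,0,0],
  [0,0,0],
  [0,0,0],
  [0,0,0],
  [0,0,0],
], yaw=[0.6,0.6,0.6,0.6,0.6])

```text
clock: 13.15
tcp_pos: [0.5381, -0.0336, 0.171]
tool_rot: [0.001, 0.305, 0.952, 0.0]
contact_force: [2.5, -3.2, 2.3]
finger_gap: 0.013
grasp_force: 29.5
```

Request:
send_rows([
  [0,0,0],
  [0,0,0],
  [0,0,0],
  [0,0,0],
  [0,0,0],
], yaw=[0.7,0.7,0.7,0.7,0.7])

```text
clock: 13.65
tcp_pos: [0.5388, -0.034, 0.171]
tool_rot: [0.002, 0.527, 0.85, 0.001]
contact_force: [5.1, -2.9, -0.6]
finger_gap: 0.0133
grasp_force: 29.2
```

Request:
send_rows([
  [0,0,0],
  [0,0,0],
  [0,0,0],
  [0,0,0],
  [0,0,0],
], yaw=[0.7,0.7,0.7,0.7,0.4])

```text
clock: 14.15
tcp_pos: [0.5392, -0.0346, 0.171]
tool_rot: [0.002, 0.702, 0.712, 0.001]
contact_force: [8.2, -5.3, -1.2]
finger_gap: 0.0134
grasp_force: 29.2
```

Request:
send_rows([
  [0,0,0],
  [0,0,0],
  [0,0,0],
  [0,0,0],
], yaw=[0,0,0,0])

```text
clock: 14.55
tcp_pos: [0.5392, -0.0346, 0.171]
tool_rot: [0.002, 0.701, 0.713, 0.001]
contact_force: [7.0, -4.3, -1.5]
finger_gap: 0.0133
grasp_force: 29.2
```

Flat squared and facing the front, tool y at 1°. I'll release, then pinch the shaft across y on its round sides at very light force to get the axis position in y.

Request:
send_rows([
  [0,0,0],
  [0,0,0],
  [0,0,0],
  [0,0,0],
  [0,0,-0.1],
], yaw=[0,0,0,0,0], fingers=36, squeeze=20)

```text
clock: 15.05
tcp_pos: [0.5367, -0.033, 0.175]
tool_rot: [-0.001, 0.7, 0.714, -0.0]
contact_force: [-0.6, 0.2, -0.2]
finger_gap: 0.0356
grasp_force: 0.0
```

Request:
send_rows([
  [0,0,0],
  [0,0,0],
  [0,0,0],
  [0,0,0],
  [0,0,0],
], yaw=[-1,-1,-1,-1,-1])

```text
clock: 15.55
tcp_pos: [0.5373, -0.0331, 0.1759]
tool_rot: [0.0, 0.411, 0.911, 0.0]
contact_force: [-0.1, -0.2, -1.1]
finger_gap: 0.0367
grasp_force: 0.0
```

Request:
send_rows([
  [0,0,0],
  [0,0,0],
  [0,0,0],
  [0,0,0],
  [0,0,0],
], yaw=[-1,-1,-1,-1,-1])

```text
clock: 16.05
tcp_pos: [0.5373, -0.0331, 0.176]
tool_rot: [0.0, 0.075, 0.997, 0.0]
contact_force: [-0.1, -0.7, 0.9]
finger_gap: 0.0358
grasp_force: 0.0
```

Request:
send_rows([
  [0,-0.03,0],
  [0,0,0],
  [0,0,0],
  [0,0,0],
], yaw=[-1,-0.3,0,0])

```text
clock: 16.45
tcp_pos: [0.5371, -0.0346, 0.1757]
tool_rot: [0.0, -0.012, 1.0, 0.0]
contact_force: [-1.1, -0.0, -0.6]
finger_gap: 0.0357
grasp_force: 0.0
```

Request:
send_rows([
  [0,0,0],
  [0,0,0],
  [0,0,0],
  [0,0,0],
  [0,0,0],
], yaw=[0,0,0,0,0], fingers=0)

```text
clock: 16.95
tcp_pos: [0.5371, -0.0352, 0.1757]
tool_rot: [0.0, -0.013, 1.0, -0.0]
contact_force: [-2.3, -3.7, 4.0]
finger_gap: 0.0165
grasp_force: 19.7
```

Shaft axis at (0.5375,-0.0353), and both pinches agree. Next is the coupling.

Request:
send_rows([
  [0,0,0],
  [0,0,0],
  [0,0,-0.3],
  [0,0,-0.6],
  [0,0,-0.5],
], yaw=[0,0,0,0,0], fingers=36)

```text
clock: 17.45
tcp_pos: [0.5371, -0.0339, 0.2476]
tool_rot: [0.0, -0.013, 1.0, 0.0]
contact_force: [0.1, -0.0, 0.0]
finger_gap: 0.0358
grasp_force: 0.0
```

Request:
send_rows([
  [0.1,0.5,0],
  [0.2,0.9,0],
  [0.2,0.9,0],
  [0.2,0.9,0],
  [0.2,0.9,0],
], yaw=[0,0,0,0,0], fingers=70)

```text
clock: 17.95
tcp_pos: [0.4861, 0.1712, 0.2469]
tool_rot: [0.001, -0.013, 1.0, 0.0]
contact_force: [1.4, 1.6, -0.0]
finger_gap: 0.0698
grasp_force: 0.0
```

Request:
send_rows([
  [0.2,0.9,0],
  [0.2,0.9,0],
  [0.17,0.79,0],
  [0,0,0],
  [0,0,0],
], yaw=[0,0,0,0,0])

```text
clock: 18.45
tcp_pos: [0.4539, 0.2997, 0.2465]
tool_rot: [0.0, -0.015, 1.0, 0.001]
contact_force: [0.7, -0.8, 0.6]
finger_gap: 0.0701
grasp_force: 0.0
```

Request:
send_rows([
  [0,0,0],
  [0,0,0],
  [0,0,0],
  [0,0,0],
  [0,0,0],
], yaw=[1,1,1,1,0.9])

```text
clock: 18.95
tcp_pos: [0.4559, 0.2962, 0.2461]
tool_rot: [0.0, 0.327, 0.945, -0.0]
contact_force: [-0.0, -0.0, 0.1]
finger_gap: 0.0702
grasp_force: 0.0
```

Request:
send_rows([
  [0,0,0],
  [0,0,0],
], yaw=[0,0])

```text
clock: 19.15
tcp_pos: [0.4555, 0.2969, 0.2459]
tool_rot: [0.0, 0.322, 0.947, 0.0]
contact_force: [0.1, 0.2, -0.1]
finger_gap: 0.0699
grasp_force: 0.0
```

Request:
send_rows([
  [0,0,0.6],
  [0,0,0.9],
  [0,0,0.9],
  [0,0,0.9],
  [0,0,0.6],
], yaw=[0,0,0,0,0])

```text
clock: 19.65
tcp_pos: [0.4541, 0.2963, 0.0476]
tool_rot: [-0.001, 0.322, 0.947, -0.001]
contact_force: [0.5, -0.6, -0.3]
finger_gap: 0.0701
grasp_force: 0.0
```

Request:
send_rows([
  [0,0,0.4],
  [0,0,0.22],
  [0,0,0.1],
  [0,0,0],
  [0,0,0],
], yaw=[0,0,0,0,0])

```text
clock: 20.15
tcp_pos: [0.4556, 0.2984, 0.0157]
tool_rot: [0.001, 0.323, 0.946, 0.001]
contact_force: [0.4, -0.1, 0.2]
finger_gap: 0.07
grasp_force: 0.0
```

Request:
send_rows([
  [0,0,0],
  [0,0,0],
  [0,0,0],
  [0,0,0],
  [0,0,0],
], yaw=[0,0,0,0,0], fingers=20)

```text
clock: 20.65
tcp_pos: [0.4554, 0.2981, 0.0155]
tool_rot: [0.001, 0.323, 0.946, 0.0]
contact_force: [-0.6, -1.2, 6.3]
finger_gap: 0.0432
grasp_force: 19.9
```

Request:
send_rows([
  [0,0,0],
  [0,0,0],
  [0,0,0],
  [0,0,0],
  [0,0,0],
], yaw=[0,0,0,0,-0.5], fingers=70)

```text
clock: 21.15
tcp_pos: [0.4548, 0.2979, 0.0145]
tool_rot: [0.0, 0.29, 0.957, -0.0]
contact_force: [0.1, -0.1, 0.0]
finger_gap: 0.0697
grasp_force: 0.0
```

Request:
send_rows([
  [0,0,0],
  [0,0,0],
  [0,0,0],
  [0,0,0],
  [0,0,0],
], yaw=[-1,-1,-1,-1,-1])

```text
clock: 21.65
tcp_pos: [0.4549, 0.2978, 0.0145]
tool_rot: [-0.0, -0.058, 0.998, 0.0]
contact_force: [-0.7, -0.1, 0.4]
finger_gap: 0.0697
grasp_force: 0.0
```

Request:
send_rows([
  [0,0,0],
  [0,0,0],
  [0,0,0],
  [0,0,0],
  [0,0,0],
], yaw=[-1,-1,-1,-1,-1])

```text
clock: 22.15
tcp_pos: [0.455, 0.2978, 0.0145]
tool_rot: [-0.0, -0.396, 0.918, 0.0]
contact_force: [-0.5, -0.3, -0.9]
finger_gap: 0.07
grasp_force: 0.0
```

Request:
send_rows([
  [0,0,0],
  [0,0,0],
  [0,0,0],
], yaw=[-0.7,0,0])

```text
clock: 22.45
tcp_pos: [0.4548, 0.2978, 0.0144]
tool_rot: [-0.0, -0.436, 0.9, 0.0]
contact_force: [-1.2, 0.2, -0.1]
finger_gap: 0.0701
grasp_force: 0.0
```

Request:
send_rows([
  [0,0,0],
  [0,0,0],
  [0,0,0],
  [0,0,0],
  [0,0,0],
], yaw=[0,0,0,0,0], fingers=20)

```text
clock: 22.95
tcp_pos: [0.4549, 0.298, 0.0147]
tool_rot: [0.0, -0.437, 0.899, -0.0]
contact_force: [-1.4, -0.1, 2.7]
finger_gap: 0.0432
grasp_force: 20.7
```

Request:
send_rows([
  [0,0,0],
  [0,0,0],
  [0,0,0],
  [0,0,0],
  [0,0,0],
], yaw=[0,0,0,0,0], fingers=70)

```text
clock: 23.45
tcp_pos: [0.4549, 0.2978, 0.0145]
tool_rot: [0.0, -0.437, 0.899, 0.0]
contact_force: [0.7, 0.2, 0.0]
finger_gap: 0.07
grasp_force: 0.0
```

Request:
send_rows([
  [0,0,0],
  [0,0,0],
  [0,0,0],
  [0,0,0],
  [0,0,0],
], yaw=[1,1,1,1,1])

```text
clock: 23.95
tcp_pos: [0.4549, 0.2979, 0.0146]
tool_rot: [0.0, -0.101, 0.995, 0.0]
contact_force: [-0.2, -0.1, -0.1]
finger_gap: 0.0696
grasp_force: 0.0
```

Request:
send_rows([
  [0,0,0.05],
  [0,0,0],
  [0,0,0],
], yaw=[0.6,0,0])

```text
clock: 24.25
tcp_pos: [0.4549, 0.2979, 0.0121]
tool_rot: [0.0, -0.063, 0.998, -0.0]
contact_force: [0.1, -0.4, -0.7]
finger_gap: 0.0702
grasp_force: 0.0
```

Run:
```python
from h import *
s=env.sense();print(s["clock"],s["tcp_pos"],s["tool_rot"].round(3),s["joints"].round(2))
for n in("top","side"):
    im,d=env.get_image(n);np.savez(n+"3.npz",im=im,d=d);hsv=cv2.cvtColor(im,cv2.COLOR_RGB2HSV)
    br=(hsv[...,0]>8)&(hsv[...,0]<28)&(hsv[...,1]>90)&(hsv[...,2]>90)
    p=proj(n,[s["tcp_pos"][0]-.026,s["tcp_pos"][1]-.003,.011]);w=np.zeros(br.shape,bool);x,y=p.astype(int);w[y-7:y+8,x-7:x+8]=1
    v,u=np.nonzero(br&w)
    if len(u):
        k=hsv[...,1][v,u].astype(float)-60;P=ray(n,(u*k).sum()/k.sum(),(v*k).sum()/k.sum(),.012);D=P[:2]-s["tcp_pos"][:2];print(n,len(u),P,"r",np.hypot(*D),"deg from -x",np.degrees(np.arctan2(-D[1],-D[0])))
```

```text
24.25 [0.45485461 0.29787151 0.0120646 ] [ 0.    -0.063  0.998 -0.   ] [ 0.09  0.63 -0.94  1.81  0.59  1.02  0.61]
side 11 [0.42900683 0.29827007 0.012     ] r 0.025850852628225677 deg from -x -0.8833944092549156
```

Run:
```python
from h import *
im=np.load("top0.npz")["im"].astype(float)
b=np.clip(im[...,0]-im[...,2]-15,0,None); v,u=np.mgrid[230:242,242:258]; k=b[230:242,242:258]
print(k.astype(int)); S=ray("top",(u*k).sum()/k.sum(),(v*k).sum()/k.sum(),.011)
g=im.min(2); v,u=np.mgrid[219:238,238:260]; k=np.clip(g[219:238,238:260]-75,0,60)
for z in(.022,.027):
    C=ray("top",(u*k).sum()/k.sum(),(v*k).sum()/k.sum(),z);D=(S-C)[:2];print(S,C,np.hypot(*D),np.degrees(np.arctan2(-D[1],-D[0])))
```

```text
[[ 0  0  0  0  0  0  0  0  0  0  0  0  0  0  0  0]
 [ 0  0  0  0  0  0  0  0  0  0  0  0  0  0  0  0]
 [ 0  0  0  0  0  0  0  0  0  0  0  0  0  0  0  0]
 [ 0  0  0  0  0  0  0  0  0  0  0  0  0  0  0  0]
 [ 0  0  0  0  0  0  0  0  0  0  0  0  0  0  0  0]
 [ 0  0  0  0  0  0 17 57 54 17  0  0  0  0  0  0]
 [ 0  0  0  0  0  0 37 80 76 28  0  0  0  0  0  0]
 [ 0  0  0  0  0  0  5 25 17  0  0  0  0  0  0  0]
 [ 0  0  0  0  0  0  0  0  0  0  0  0  0  0  0  0]
 [ 0  0  0  0  0  0  0  0  0  0  0  0  0  0  0  0]
 [ 0  0  0  0  0  0  0  0  0  0  0  0  0  0  0  0]
 [ 0  0  0  0  0  0  0  0  0  0  0  0  0  0  0  0]]
[0.4289013  0.29355684 0.011     ] [0.45648102 0.29855997 0.022     ] 0.02802984088783865 10.281987702653668
[0.4289013  0.29355684 0.011     ] [0.456539   0.29763004 0.027     ] 0.02793623013401492 8.383792426405858
```

Request:
send_rows([
  [0,0,0.04],
  [0,0,0],
  [0,0,0],
  [0,0,0],
  [0,0,0],
], yaw=[0,0,0,0,0], fingers=20, squeeze=40)

```text
clock: 24.85
tcp_pos: [0.455, 0.2978, 0.01]
tool_rot: [0.0, -0.062, 0.998, 0.0]
contact_force: [-0.1, 0.2, -0.1]
finger_gap: 0.0427
grasp_force: 40.9
```

Request:
send_rows([
  [0,0,0],
  [0,0,-0.2],
  [0,0,-0.3],
  [0,0,0],
  [0,0,0],
], yaw=[0,0,0,0,0])

```text
clock: 25.35
tcp_pos: [0.4554, 0.2981, 0.0359]
tool_rot: [0.001, -0.062, 0.998, 0.0]
contact_force: [-0.1, -0.6, -1.0]
finger_gap: 0.0427
grasp_force: 41.0
```

Request:
send_rows([
  [0,0,-0.7],
  [0,0,-0.9],
  [0,0,-0.9],
  [0,0,-0.9],
  [0,0,-0.4],
], yaw=[0,0.3,0.3,0.28,0])

```text
clock: 25.85
tcp_pos: [0.4555, 0.299, 0.2292]
tool_rot: [0.002, 0.0, 1.0, 0.001]
contact_force: [-0.3, 0.8, -1.9]
finger_gap: 0.0423
grasp_force: 41.6
```

Request:
send_rows([
  [-0.1,-0.5,0],
  [-0.22,-0.9,0],
  [-0.22,-0.9,0],
  [-0.22,-0.9,0],
  [-0.22,-0.9,0],
], yaw=[0,0,0,0,0])

```text
clock: 26.35
tcp_pos: [0.5039, 0.0908, 0.2248]
tool_rot: [-0.0, -0.0, 1.0, -0.0]
contact_force: [1.2, -0.9, -1.3]
finger_gap: 0.0429
grasp_force: 41.5
```

Request:
send_rows([
  [-0.22,-0.9,0],
  [-0.22,-0.8,0],
  [-0.12,-0.5,0],
  [-0.1,-0.37,0],
  [0,0,0],
], yaw=[0,0,0,0,0])

```text
clock: 26.85
tcp_pos: [0.5374, -0.0388, 0.2243]
tool_rot: [-0.0, 0.002, 1.0, -0.0]
contact_force: [-0.3, 0.3, -1.7]
finger_gap: 0.0425
grasp_force: 41.5
```

Request:
send_rows([
  [0,0,0],
  [0,0,0],
  [0,0,0],
  [0,0,0],
], yaw=[0,0,0,0])

```text
clock: 27.25
tcp_pos: [0.537, -0.0344, 0.2252]
tool_rot: [0.0, -0.001, 1.0, -0.0]
contact_force: [-0.1, -0.6, -1.0]
finger_gap: 0.0425
grasp_force: 41.5
```

Run:
```python
from h import *
si,sd=env.get_image("side");s=env.sense();print(s["tcp_pos"],s["tool_rot"].round(4),s["contact_force"])
g=si.astype(float).mean(2)
q=proj("side",[*s["tcp_pos"][:2],.19]).astype(int)
cv2.imwrite("pics/l3.png",cv2.resize(si[q[1]-40:q[1]+30,q[0]-40:q[0]+40],(800,700),interpolation=2)[50:650,:,::-1])
```

```text
[ 0.53706576 -0.03477163  0.2251553 ] [ 1.0e-04 -1.1e-03  1.0e+00 -1.0e-04] [ 0.14461882  0.3880255  -0.36647079]
```

View pics/l3.png

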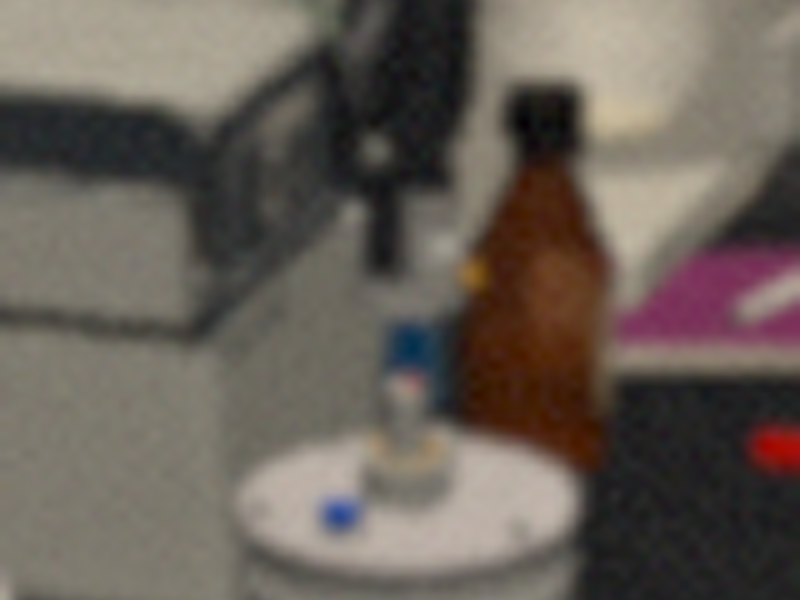

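The coupling is held with jaws up and the screw pointing to the front (475,270). The red mark is now on the shaft's front side (412,382). Lowering in small steps.

Request:
send_rows([
  [-0.01,-0.01,0.2],
  [0,0,0.2],
  [0,0,0.1],
  [0,0,0],
  [0,0,0],
], yaw=[0,0,0,0,0])

```text
clock: 27.8
tcp_pos: [0.5376, -0.0361, 0.1998]
tool_rot: [-0.0, -0.0, 1.0, 0.0]
contact_force: [-0.3, -0.4, -0.9]
finger_gap: 0.0429
grasp_force: 41.5
```

Request:
send_rows([
  [0,0,0.06],
  [0,0,0.06],
  [0,0,0.04],
  [0,0,0],
  [0,0,0],
], yaw=[0,0,0,0,0])

```text
clock: 28.3
tcp_pos: [0.5376, -0.0361, 0.192]
tool_rot: [-0.0, -0.0, 1.0, 0.0]
contact_force: [-0.7, -1.0, -1.7]
finger_gap: 0.0429
grasp_force: 41.5
```

Request:
send_rows([
  [0,0.015,0.04],
  [0,0,0.04],
  [0,0,0.04],
  [0,0,0],
  [0,0,0],
], yaw=[0,0,0,0,0])

```text
clock: 28.8
tcp_pos: [0.5376, -0.0354, 0.186]
tool_rot: [-0.0, -0.0, 1.0, 0.0]
contact_force: [0.3, -0.5, -1.8]
finger_gap: 0.043
grasp_force: 41.5
```

Request:
send_rows([
  [0,0,0.03],
  [0,0,0.03],
  [0,0,0],
  [0,0,0],
], yaw=[0,0,0,0])

```text
clock: 29.2
tcp_pos: [0.5376, -0.0354, 0.183]
tool_rot: [-0.0, -0.0, 1.0, 0.0]
contact_force: [-0.1, 0.6, -1.3]
finger_gap: 0.043
grasp_force: 41.5
```

Request:
send_rows([
  [0,0,0.04],
  [0,0,0.04],
  [0,0,0.04],
  [0,0,0],
  [0,0,0],
], yaw=[0,0,0,0,0])

```text
clock: 29.7
tcp_pos: [0.5376, -0.0353, 0.177]
tool_rot: [-0.0, -0.0, 1.0, 0.0]
contact_force: [-0.7, -0.5, -1.3]
finger_gap: 0.0427
grasp_force: 41.5
```

Request:
send_rows([
  [0,0,0.03],
  [0,0,0.03],
  [0,0,0],
  [0,0,0],
], yaw=[0,0,0,0])

```text
clock: 30.1
tcp_pos: [0.5376, -0.0353, 0.174]
tool_rot: [-0.0, -0.0, 1.0, 0.0]
contact_force: [0.6, -0.6, -1.7]
finger_gap: 0.0431
grasp_force: 41.5
```

Screw is on the flat, with no resistance. Going down to the boss.

Request:
send_rows([
  [0,0,0.05],
  [0,0,0.05],
  [0,0,0.03],
  [0,0,0],
  [0,0,0],
], yaw=[0,0,0,0,0])

```text
clock: 30.6
tcp_pos: [0.5376, -0.0353, 0.1675]
tool_rot: [-0.0, -0.0, 1.0, 0.0]
contact_force: [-0.4, 0.6, -1.1]
finger_gap: 0.0427
grasp_force: 41.5
```

Request:
send_rows([
  [0,0,0.02],
  [0,0,0.02],
  [0,0,0],
  [0,0,0],
], yaw=[0,0,0,0])

```text
clock: 31.0
tcp_pos: [0.5378, -0.0353, 0.166]
tool_rot: [0.0, -0.0, 1.0, -0.0]
contact_force: [-3.0, -0.2, 5.8]
finger_gap: 0.0428
grasp_force: 42.2
```

Request:
send_rows([
  [0,0,0.015],
  [0,0,0],
  [0,0,0],
  [0,0,0],
], yaw=[0,0,0,0])

```text
clock: 31.4
tcp_pos: [0.5378, -0.0353, 0.166]
tool_rot: [0.0, -0.0, 1.0, -0.0]
contact_force: [-6.7, -0.1, 12.0]
finger_gap: 0.0427
grasp_force: 42.9
```

Run:
```python
from h import *
s=env.sense();print(s["tcp_pos"],s["contact_force"],s["grasp_force"])
a,sd=env.get_image("side")
q=proj("side",[.5375,-.0353,.16]).astype(int)
cv2.imwrite("pics/l4.png",cv2.resize(a[q[1]-40:q[1]+30,q[0]-40:q[0]+40],(685,600),interpolation=2)[:,:,::-1])
```

```text
[ 0.53781604 -0.0352915   0.16596973] [-6.71880915 -0.10008863 11.95539302] 42.93427630202132
```

View pics/l4.png

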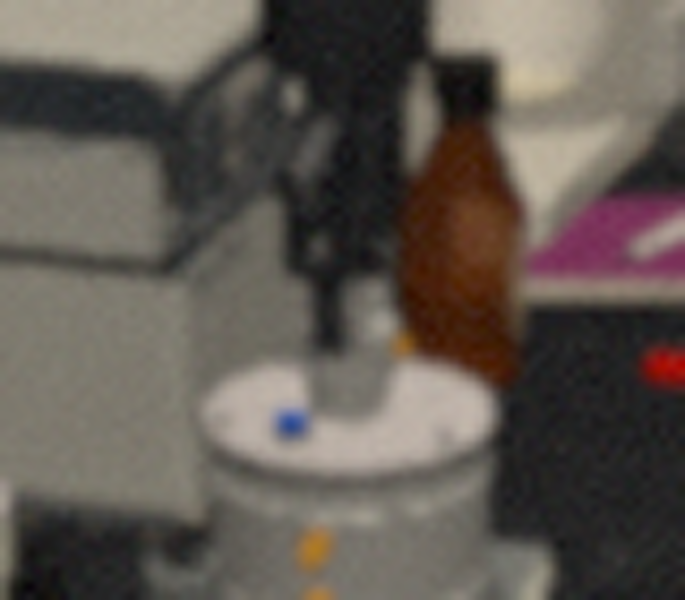

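The coupling sits on the boss with the screw to the front (402,345), pressed at 12 N and gripped at 43 N. Handing in.

```bash
python3 -c "
from cell import env
print(env.job_done())"
```

```text
the job is handed in; nothing more can be done
None
```

The job is handed in at about 31 s: the lid is home on the pot, the shaft flat faces the front, and the coupling is down on the boss with its set screw to the front, gripped at about 43 N and pressed at about 12 N; the hand-in returned no verdict.

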